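Shuttle the forming tool home and lock it with the quick-release pin

ROBOT

A 6-joint arm with a two-finger parallel gripper is mounted at the origin on the work surface. World frame = base frame: x ahead of the robot, y to its left, z up, the work surface at z = 0. Lengths are in m, angles in rad, forces in N, time in s.
With the tool pointing down it reaches from about 0.325 to 0.75 m from the base axis. Payload 7.6 kg.
Tool frame: the origin (TCP) lies at the very end of the fingers, on their centre line; the grasp point (between the pads) lies 19 mm behind it; z points along the fingers, y is the line along which they close (so a half turn about z gives the same grasp; the last joint's range is limited). The gripper opens to 85 mm and grips with 20 to 120 N. Pads are 22 mm wide; open, the fingers measure 114 mm over their backs; the gripper's body (76 mm by 85 mm) begins 54 mm behind the grasp point. The pads swing forward as they close: fully open they stand 13 mm farther back than shut.
Start: joints at [-1.353, 0.052, 1.401, -0, 1.689, -0.07], TCP at [0.149, -0.503, 0.231] pointing down, gripper open.
Joint ranges: [-2.9, 2.9], [-0.91, 2.17], [0.12, 2.37], [-1.06, 4.2], [0.26, 2.73], [-2.93, 2.93]. Speed limits (rad/s): [2.57, 2.57, 3.01, 3.14, 3.14, 3.14].

INTERFACE

Orientations are given as a unit quaternion [x, y, z, w].
In Python, from cell import ctrl, camera, camera_params gives the robot as it stands. The module is installed in compiled form; this text tells all that it offers.
- The arm moves only by the tool step_arm, never from a script. Its argument "motion" is a list that holds one entry, the list of rows, each a list of 4 numbers: the shift along the tool's x, y, z in units of 40 mm (1.0 is 40 mm), then the turn about the tool's z in rad. In form: [[[x, y, z, turn], ...]]. A call has 1 to 12 rows; each row is the pose to reach, as a shift and turn from the pose commanded when the call began, along the tool's axes at that moment; what a row does not reach only later rows make up. A row lasts 1/12 s, in which the tool goes at most 41.7 mm and 7.16 degrees, less where a joint would pass 70% of its speed; a pose out of reach is approached as far as the arm can. A call with a gripper value outside its range is refused whole. "hand" is the finger opening in mm, from 0 to 85.4, set as the call begins (left out, the last holds). The fingers move at their own pace and stop on an object; "newtons" is the grip in N (left out, the last holds). Time passes only in rows, so rows that repeat a pose let the fingers close. It gives the time, the measured TCP pose, the force, the opening and the grip force at its end, in the units of the state.
- ctrl.get_obs(): the state, without advancing time (a new reading comes with each control period).
- camera(name): name is "scene" or "top"; returns the picture (400x640x3 uint8, red, green, blue); there is no depth.
- camera_params(name): a dict with "intrinsics" (3x3 intrinsics, pixels), "world_from_camera" (4x4, takes a point from camera to world coordinates). Camera axes: x right, y down, z forward; pixel columns grow to the right and rows downward; lengths in m; the calibration is good to about 2 mm. A picture is of the moment at which its call begins. camera_params takes no time and is no camera call.
- ctrl.close_job(): hands the job in; it is judged then, once.
The state is a dict: "time": time; "joints": joint angles; "qvel": joint speeds; "effort": joint torques, N m; "tcp_pos": TCP position; "eef_rot": TCP orientation; "ft_force": force on the tool from outside, world axes, zero at the start; "wrist_torque": the same for the moment, N m; "grip_width": finger opening in m; "gripper_force": force on a finger pad.
Only numpy, scipy, OpenCV 4.12 (cv2) and the standard library are available. Lean on these libraries where they do the work, as an engineer would, in place of code of your own. Each camera call takes 0.05 s, during which the arm holds its last target. There are 200 camera calls.

TASK

Slide the tool carriage along its rails until its tongue is fully home between the two ears of the bracket and the holes line up, then take the quick-release pin (the one with the push button on its handle) out of the rack, push it through both ears and the tongue with its button held in until its shoulder is seated on the near ear, and let go so that the button springs out and the pin is locked. Feel for the seat: do not force the pin or ram the carriage, and leave the plain pin, the spanner and the tin as they are.

Things in the scene. Friction and masses are not known exactly. Their poses are not given: they have to be found in the camera images.
- bed: blue steel base plate, 260 x 370 mm, 12 mm thick, fixed to the bench. Its x axis is the direction in which the pin goes in; the carriage runs home towards its -y. Clamped on it through slots is the slide unit (sub-plate, rails, carriage and a bracket of two steel ears), which is set across the bed to suit each tool: all of it may stand up to 15 mm off the nominal place along x, either way.
- hole (a point): nominal seat: where the holes' axis, 62 mm above the bench, meets the near ear's outer face; axes as the bed's (+x into the hole). y and z are true, but the ear may really stand up to 15 mm nearer or farther along x, so the seat must be felt. The ears are 10 mm thick, 44 mm wide, 84 mm high, 38 mm over both, with 18 mm holes; the tongue comes in between with 3 mm clear on each side.
- carriage (a joint): travel of the tool carriage in m: starts at 0 to 0.045 (0 = far out); the holes line up at 0.080, it stops at 0.0825, and the pin's nose draws it into line. Slides stiffly (about 3 N) and stays where left. A 140 x 150 mm plate with a tan resin former; its tongue is 12 mm thick with an 18 mm hole.
- hoop_out (a point): where the middle of the top bar of the carriage's blue hoop handle is when the carriage is far out (joint 0), fixed to the bed; at travel q the bar is q farther along the bed's -y (and up to 15 mm off along x, with the slide unit). A round bar 12 mm thick, straight for 70 mm along x, 102 mm above the bench, its middle 39 mm behind the former's end face; the former's top is 94 mm up.
- rack: plywood pin rack, 150 x 150 mm, fixed, with two bays 72 mm apart, each of two V-notched supports on which a pin lies level along the rack's x, its axis 55 mm above the bench. The quick-release pin lies in either bay, the plain pin in the other. Origin under the middle between the bays.
- pin: quick-release ball-lock pin, about 0.25 kg, lying along its x axis (+x = nose). Origin on its axis at the shoulder's seating face. From there steel shank 16 mm thick to x = 49 mm, nose tapering to 7 mm at x = 61 mm; two locking balls at x = 39 to 46 mm stand out to 23 mm across, or flush while the button is in. Behind: shoulder 26 mm across to x = -5 mm, neck 16 mm thick to x = -38 mm, then the handle.
- pin_handle (a point): centre of the pin's black round handle, 50 mm across and 10 mm thick along the pin (x = -48 to -38 mm of the pin). On its rear face stands the push button, 36 mm across, 8 mm out, to x = -56 mm. Squeeze the button towards the handle's neck-side face (18 mm apart, 12 mm when in) to work it: from above, one finger over the neck, with the fingertips 10 mm or more above the pin's axis.
- pin_button (a joint): how far the pin's button is pressed in m: 0 fully out (balls out, locked), 0.006 fully in (balls flush). Its spring pushes with 4 N when out, 9 N when in. It cannot come out while the balls are inside a hole; with the shoulder seated on the near ear the balls are 1.5 mm past the far ear and it springs out.
- plain_pin: bystander: plain steel pin 16 mm thick, 88 mm long, with a 28 mm head and no button, lying in the rack's other bay; origin on its axis near its middle.
- spanner: bystander: open-ended steel spanner 190 mm long lying on the bench beyond the bed; origin under its middle.
- tin: bystander: steel tin 68 mm across, 70 mm tall, standing on the bench; origin under its centre.
Mind the look-alikes: they are no part of the job. Leave any orange look-alike of the pin alone.

How it is judged:
By the outcome, as a careful person would: the job done as asked, in the order asked, and still so for the second after the job is handed in, with the robot touching nothing.
It also fails if it takes over 61 s, if anything falls off the work surface, if the arm or the gripper's body presses on something with over 40 N, if the wrist force passes 120 N, or if a joint passes its speed limit or range.

## Working session

There is one attempt and no reset: what is moved stays moved. The work goes in short steps, Python scripts to look and compute and a tool call to move; the robot and the scene stay as the last step left them, time stands still between calls to the robot, and variables do not carry over. Pictures are saved under pics/ and viewed, at most 10 in all, crops included, and the job is handed in when it is done.

Besides the shell and the picture viewer there is one more tool, called after "Emit:" as a command line: name --argument value ..., lists and objects as JSON in quotes. step_arm: Moves the arm, as the interface text tells. Its arguments: {"type":"object","properties":{"motion":{"type":"array","items":{"type":"array","items":{"type":"array","items":{"type":"number"}}}},"hand":{"type":"number"},"newtons":{"type":"number"}},"required":["motion"]}

```bash
mkdir -p pics; ls; python3 - <<'E'
from cell import ctrl,camera,camera_params
import cv2,numpy as np
o=ctrl.get_obs()
for k,v in o.items(): print(k,np.round(v,3))
for n in("scene","top"):
    im=camera(n); np.save(f'pics/{n}0.npy',im); cv2.imwrite(f'pics/{n}0.png',im[:,:,::-1])
    p=camera_params(n); print(n,np.round(p["intrinsics"],1).tolist(),np.round(p["world_from_camera"],3).tolist())
E
```

```text
pics
time 0.0
joints [-1.353  0.053  1.402 -0.     1.689 -0.07 ]
qvel [ 0.001 -0.002  0.    -0.001 -0.001 -0.001]
effort [-0.0000e+00 -3.8166e+01 -3.6019e+01 -0.0000e+00  6.0000e-03  0.0000e+00]
tcp_pos [ 0.149 -0.503  0.23 ]
eef_rot [ 0.99   0.143 -0.    -0.001]
ft_force [ 0.084  0.21  -0.056]
wrist_torque [-0.046 -0.028  0.01 ]
gripper_force 0.0
grip_width 0.085
scene [[431.1, 0.0, 321.7], [0.0, 431.1, 201.5], [0.0, 0.0, 1.0]] [[-0.846, 0.364, -0.39, 1.114], [0.534, 0.595, -0.601, 0.763], [0.013, -0.717, -0.697, 1.033], [0.0, 0.0, 0.0, 1.0]]
top [[368.2, 0.0, 324.2], [0.0, 368.2, 202.9], [0.0, 0.0, 1.0]] [[-0.101, -0.973, 0.206, 0.4], [-0.995, 0.099, -0.017, -0.068], [-0.004, -0.206, -0.978, 1.093], [0.0, 0.0, 0.0, 1.0]]
```

View pics/scene0.png

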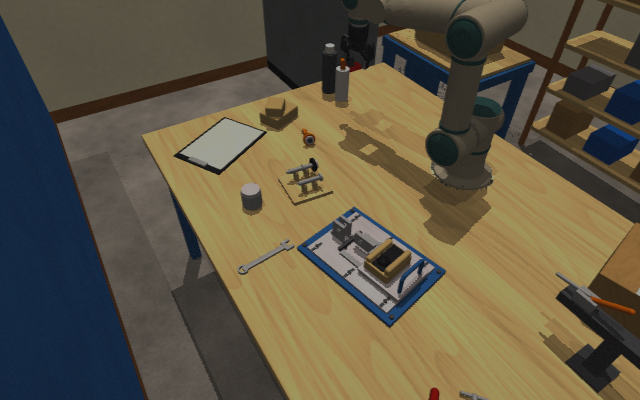

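View pics/top0.png

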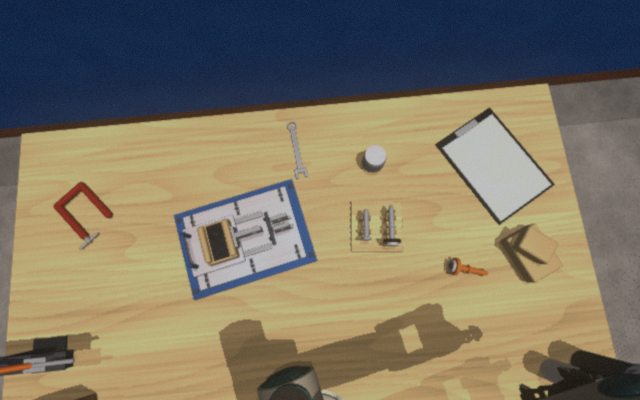

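Scene: rack around (305,182) with the pins, the orange look-alike at (309,138), bed around (370,262). In top, home is to the right (world −y), the pin lies at about (391,225) with its handle at the bottom, and the plain pin is at col 365. I'll zoom in on both views.

```bash
python3 - <<'E'
import cv2,numpy as np
t=np.load('pics/top0.npy')[:,:,::-1]; s=np.load('pics/scene0.npy')[:,:,::-1]
R=lambda a,k:cv2.resize(a,None,fx=k,fy=k,interpolation=cv2.INTER_CUBIC)
g=lambda a:np.clip(255*(a/255.)**.6,0,255).astype('uint8')
# top: cols170-430 rows175-305 ; x3
cv2.imwrite('pics/ct.png',g(R(t[175:305,170:420],3.2)))
cv2.imwrite('pics/cs.png',g(R(s[150:325,270:450],3.4)))
E
```

```text
(no output)
```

View pics/ct.png

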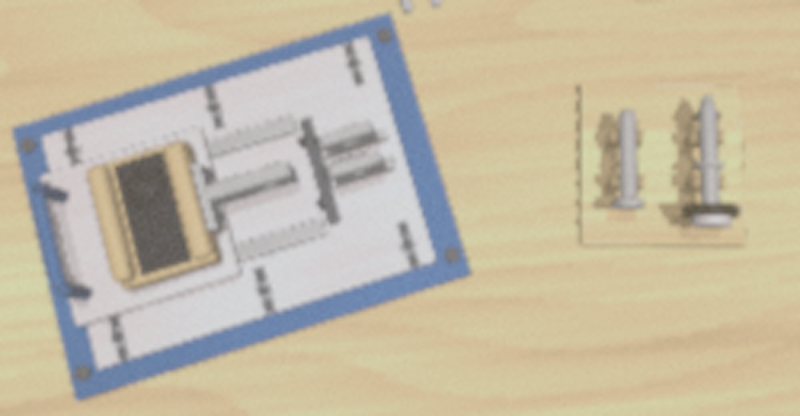

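View pics/cs.png

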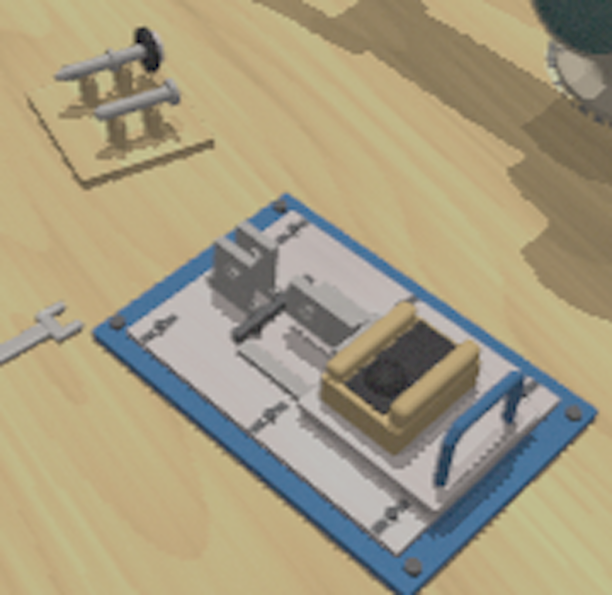

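```bash
cat >h.py <<'E'
import numpy as np,cv2
from cell import ctrl,camera,camera_params
P={n:camera_params(n) for n in("scene","top")}
def ray(n,uv):
    K=np.array(P[n]["intrinsics"]);T=np.array(P[n]["world_from_camera"])
    d=T[:3,:3]@np.linalg.solve(K,[uv[0],uv[1],1.]);return T[:3,3],d
def onz(n,uv,z):
    o,d=ray(n,uv);return o+d*(z-o[2])/d[2]
def tri(a,b):
    (o,d),(p,e)=ray("scene",a),ray("top",b)
    s=np.linalg.lstsq(np.c_[d,-e],p-o,rcond=None)[0]
    A,B=o+d*s[0],p+e*s[1];return (A+B)/2,np.linalg.norm(A-B)
def proj(n,X):
    K=np.array(P[n]["intrinsics"]);T=np.linalg.inv(np.array(P[n]["world_from_camera"]))
    c=K@(T[:3,:3]@np.asarray(X)+T[:3,3]);return c[:2]/c[2]
E
python3 - <<'E'
from h import *
im={n:np.load(f'pics/{n}0.npy') for n in P}
for n in P:
    h=cv2.cvtColor(im[n],cv2.COLOR_RGB2HSV)
    m=cv2.inRange(h,(100,110,50),(125,255,255)); 
    lo={"top":(170,170,330,310),"scene":(290,200,450,325)}[n]
    k=np.zeros_like(m);k[lo[1]:lo[3],lo[0]:lo[2]]=1;m*=k
    c=max(cv2.findContours(m,cv2.RETR_EXTERNAL,cv2.CHAIN_APPROX_NONE)[0],key=cv2.contourArea)
    w=np.array([onz(n,p,0.012)[:2] for p in c[:,0]],np.float32)
    r=cv2.minAreaRect(w);print(n,"bed",r,cv2.boxPoints(r).round(4).tolist())
def tile(n,x,y,w,hh,k=8):
    a=cv2.resize(im[n][y:y+hh,x:x+w,::-1],None,fx=k,fy=k,interpolation=cv2.INTER_CUBIC)
    a=np.clip(255*(a/255.)**.6,0,255).astype('uint8')
    for i in range(0,w):
        if (x+i)%5==0: cv2.line(a,(i*k+k//2,0),(i*k+k//2,10 if (x+i)%10==0 else 5),(0,0,255),1)
        if (x+i)%10==0: cv2.putText(a,str(x+i),(i*k-6,20),0,.35,(0,0,255))
    for j in range(0,hh):
        if (y+j)%5==0: cv2.line(a,(0,j*k+k//2),(10 if (y+j)%10==0 else 5,j*k+k//2),(0,0,255),1)
        if (y+j)%10==0: cv2.putText(a,str(y+j),(10,j*k+8),0,.35,(0,0,255))
    return a
C=np.full((600,800,3),255,np.uint8)
def put(a,x,y): C[y:y+a.shape[0],x:x+a.shape[1]]=a
put(tile("top",263,207,37,35),0,0)
put(tile("scene",328,212,32,36),300,0)
put(tile("top",376,200,30,48,6),570,0)
put(tile("top",178,226,26,46,6),0,296)
put(tile("scene",393,252,36,46,6),170,296)
put(tile("scene",283,154,44,32,8),400,310)
cv2.imwrite('pics/tiles.png',C)
E
```

```text
scene bed ((0.5529003739356995, 0.1645858883857727), (0.25759440660476685, 0.3685470521450043), 11.901161193847656) [[0.3889000117778778, 0.3183000087738037], [0.4648999869823456, -0.04230000078678131], [0.7168999910354614, 0.01080000028014183], [0.6409000158309937, 0.3714999854564667]]
top bed ((0.5486754775047302, 0.1591668277978897), (0.25404128432273865, 0.3633324205875397), 11.874995231628418) [[0.3869999945163727, 0.3107999861240387], [0.4618000090122223, -0.04470000043511391], [0.7103999853134155, 0.007499999832361937], [0.6355999708175659, 0.36309999227523804]]
```

View pics/tiles.png

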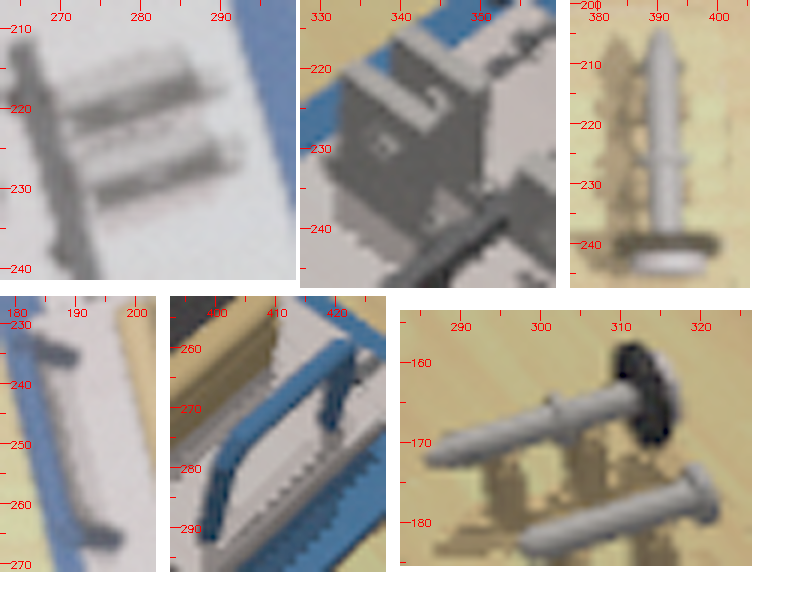

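The tiles give usable pixels. In scene the ear-top centres are about (338.9,223.6) for the far ear and (344.9,219.0) for the near one, and the hoop bar runs (420.5,260)–(403.5,274). In top the hoop runs (184,233)–(191,264). For the pin, nose/shoulder/handle are at scene (285.6,172.2)/(302.5,166.6)/(313.1,164.1) and top (390.8,204.2)/(391.3,226.2)/(391.7,240.3).

```bash
python3 - <<'E'
from h import *
np.set_printoptions(precision=4,suppress=True)
for k,a,b in (("nose",(285.6,172.2),(390.8,204.2)),("shoulder",(302.5,166.6),(391.3,226.2)),("handle",(313.1,164.1),(391.7,240.3)),
  ("hoopA",(420.5,260),(184,233)),("hoopB",(403.5,274),(191,264)),("hoopM",(411.5,267),(187.5,248.5))): print(k,*tri(a,b))
for k,a in (("nose",(285.6,172.2)),("shoulder",(302.5,166.6)),("handle",(313.1,164.1))): print("s55",k,onz("scene",a,.055))
for k,a in (("nose",(390.8,204.2)),("shoulder",(391.3,226.2)),("handle",(391.7,240.3))): print("t55",k,onz("top",a,.055))
for a in ((420.5,260),(403.5,274)): print("hoop s102",onz("scene",a,.102))
for a in ((184,233),(191,264)): print("hoop t102",onz("top",a,.102))
bx=np.array([.9785,.206,0]);by=np.array([-.206,.9785,0])
F=onz("scene",(338.9,223.6),.084);N=onz("scene",(344.9,219.0),.084)
print("ears",F,N,(F-N)@bx,(F-N)@by)
for n,E in(("far",F),("near",N)):
  for sx in(-5,5):
    for sy in(-22,22):
      X=E+bx*sx/1e3+by*sy/1e3; print(n,sx,sy,proj("scene",X),proj("top",X),proj("top",X-[0,0,.06]))
E
```

```text
nose [ 0.5951 -0.2757  0.0511] 0.002102313807227003
shoulder [ 0.5311 -0.2676  0.0546] 0.002056242311002087
handle [ 0.4908 -0.2631  0.0523] 0.003784791202067962
hoopA [0.5387 0.3025 0.1496] 0.0512093705221719
hoopB [0.5013 0.2899 0.0439] 0.04570572675899038
hoopM [0.5208 0.2961 0.0969] 0.0035098216992094327
s55 nose [ 0.5966 -0.2707  0.055 ]
s55 shoulder [ 0.5307 -0.2663  0.055 ]
s55 handle [ 0.4914 -0.2587  0.055 ]
t55 nose [ 0.5952 -0.2756  0.055 ]
t55 shoulder [ 0.5319 -0.2683  0.055 ]
t55 handle [ 0.492  -0.2638  0.055 ]
hoop s102 [0.4859 0.2944 0.102 ]
hoop s102 [0.5559 0.3061 0.102 ]
hoop t102 [0.5643 0.3014 0.102 ]
hoop t102 [0.4793 0.2847 0.102 ]
ears [0.5903 0.0518 0.084 ] [0.5642 0.0455 0.084 ] 0.0268567312925165 0.0007341127023260417
far -5 -22 [334.8522 218.9037] [284.1732 214.828 ] [286.4238 218.3922]
far -5 22 [345.3571 226.6841] [268.9657 219.5794] [272.0478 222.8941]
far 5 -22 [332.5287 220.5568] [283.1615 211.4615] [285.4627 215.2014]
far 5 22 [343.0345 228.3969] [267.9808 216.1953] [271.1107 219.6875]
near -5 -22 [340.8327 214.4009] [287.1644 223.8548] [289.2631 226.9449]
near -5 22 [351.3277 222.0204] [271.8856 228.6539] [274.8235 231.4894]
near 5 -22 [338.5568 216.0193] [286.1416 220.4535] [288.2921 223.7228]
near 5 22 [349.0535 223.6965] [270.89   225.2346] [273.8767 228.2513]
```

```bash
cat >>h.py <<'E'
from scipy.spatial.transform import Rotation as R
def go(X,yaw=None):
    o=ctrl.get_obs();r=R.from_quat(o["eef_rot"]);x=r.apply([1,0,0]);y0=np.degrees(np.arctan2(x[1],x[0]))
    d=r.inv().apply(np.asarray(X)-o["tcp_pos"])/.04
    t=0 if yaw is None else -np.radians((yaw-y0+180)%360-180)
    print("t",round(float(o["time"]),2),"pos",np.round(o["tcp_pos"],4),"yaw",round(y0,2),"tilt",np.round(r.apply([0,0,1])[:2],4),"F",np.round(o["ft_force"],1),"w",round(float(o["grip_width"]),4),"-> row",np.round(d,3),round(t,4))
E
python3 - <<'E'
from h import *
go((.48,-.1,.23),11.9); go((.5215,.2965,.19),11.9)
E
```

```text
t 0.1 pos [ 0.149  -0.5032  0.2305] yaw 16.49 tilt [-0.0003  0.0013] F [-0.3  0.2 -0.1] w 0.0855 -> row [10.796 -7.315  0.025] 0.0801
t 0.1 pos [ 0.149  -0.5032  0.2305] yaw 16.49 tilt [-0.0003  0.0013] F [-0.3  0.2 -0.1] w 0.0855 -> row [ 14.605 -16.524   1.037] 0.0801
```

Emit:
step_arm --motion '[[[10.8, -7.3, 0, 0.08], [10.8, -7.3, 0, 0.08], [10.8, -7.3, 0, 0.08], [10.8, -7.3, 0, 0.08], [10.8, -7.3, 0, 0.08], [10.8, -7.3, 0, 0.08], [10.8, -7.3, 0, 0.08], [10.8, -7.3, 0, 0.08], [10.8, -7.3, 0, 0.08], [10.8, -7.3, 0, 0.08], [14.6, -16.5, 1, 0.08], [14.6, -16.5, 1, 0.08]]]' --hand 40

```text
time: 1.1
tcp_pos: [0.4326, -0.0987, 0.224]
eef_rot: [0.995, 0.104, -0.0, -0.0]
ft_force: [0.6, 0.2, 0.2]
grip_width: 0.04
gripper_force: 0.0
```

```bash
python3 - <<'E'
from h import *
go((.5215,.2965,.16),11.9)
E
```

```text
t 1.1 pos [ 0.4326 -0.0987  0.224 ] yaw 11.91 tilt [-0.0007  0.0002] F [0.6 0.2 0.2] w 0.04 -> row [ 4.215 -9.209  1.599] 0.0001
```

Emit:
step_arm --motion '[[[4.1, -9.0, 1.2, 0], [4.1, -9.0, 1.2, 0], [4.1, -9.0, 1.2, 0], [4.1, -9.0, 1.2, 0], [4.1, -9.0, 1.2, 0], [4.1, -9.0, 1.2, 0], [4.1, -9.0, 1.2, 0], [4.1, -9.0, 1.2, 0], [4.1, -9.0, 1.2, 0], [4.1, -9.0, 1.2, 0], [4.1, -9.0, 1.2, 0], [4.1, -9.0, 1.2, 0]]]'

```text
time: 2.1
tcp_pos: [0.5178, 0.2862, 0.1751]
eef_rot: [0.994, 0.105, -0.001, 0.001]
ft_force: [-0.9, 0.3, 0.2]
grip_width: 0.0398
gripper_force: 0.0
```

```bash
python3 - <<'E'
from h import *
go((.5215,.2965,.092),11.9)
im={n:camera(n) for n in P}
a=[]
for n,(x,y,w,h) in (("scene",(360,190,90,110)),("top",(150,210,90,80))):
    o=ctrl.get_obs()["tcp_pos"]; print(n,"tcp px",proj(n,o).round(1))
    c=cv2.resize(im[n][y:y+h,x:x+w,::-1],None,fx=4.4,fy=4.4,interpolation=cv2.INTER_CUBIC);a.append(c)
H=max(c.shape[0] for c in a);a=[np.pad(c,((0,H-c.shape[0]),(0,0),(0,0))) for c in a]
cv2.imwrite('pics/hoop1.png',np.clip(255*(np.hstack(a)/255.)**.6,0,255))
E
```

```text
t 2.1 pos [0.5178 0.2862 0.1751] yaw 12.02 tilt [-0.002  -0.0013] F [-0.9  0.3  0.2] w 0.0398 -> row [ 0.148 -0.234  2.078] 0.0022
scene tcp px [413.5 244.9]
top tcp px [179.9 246.9][ WARN:0@1.091] global loadsave.cpp:1063 imwrite_ Unsupported depth image for selected encoder is fallbacked to CV_8U.
```

View pics/hoop1.png

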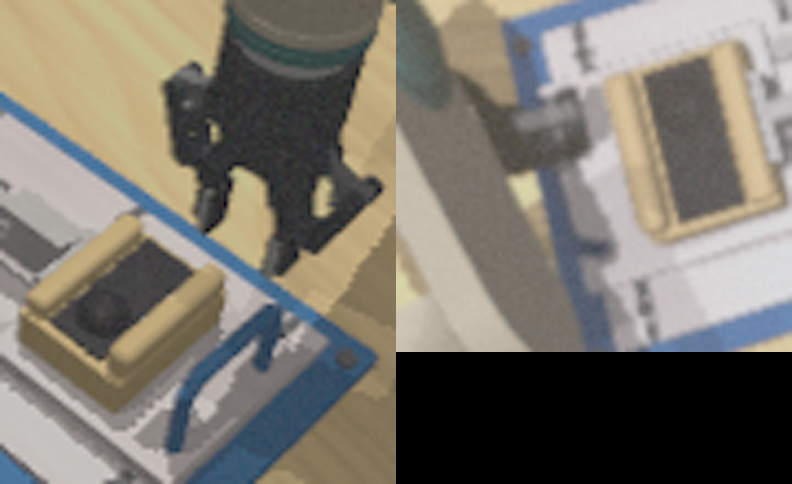

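Scene: fingers hang straddling the line of the bar, tips at crop (205,225) and (278,272); the bar lies clear in front of them. I'll re-read the pose and descend.

Emit:
step_arm --motion '[[[0.1, -0.2, 0.4, 0], [0.1, -0.2, 0.9, 0], [0.1, -0.2, 1.0, 0], [0.1, -0.2, 1.0, 0], [0.1, -0.2, 1.0, 0]]]'

```text
time: 2.62
tcp_pos: [0.5209, 0.2932, 0.1374]
eef_rot: [0.995, 0.103, 0.0, -0.0]
ft_force: [-0.5, -0.0, 0.5]
grip_width: 0.0399
gripper_force: 0.0
```

```bash
python3 - <<'E'
from h import *
go((.5215,.2965,.094),11.9)
E
```

```text
t 2.62 pos [0.5209 0.2932 0.1374] yaw 11.84 tilt [0.0006 0.0001] F [-0.5 -0.   0.5] w 0.0399 -> row [ 0.03  -0.077  1.085] -0.0011
```

Emit:
step_arm --motion '[[[0, -0.1, 0.3, 0], [0, -0.1, 0.6, 0], [0, -0.1, 0.8, 0], [0, -0.1, 1.0, 0], [0, -0.1, 1.05, 0], [0, -0.1, 1.05, 0]]]'

```text
time: 3.12
tcp_pos: [0.5193, 0.2977, 0.0932]
eef_rot: [0.995, 0.104, -0.001, 0.0]
ft_force: [1.4, 0.1, -0.2]
grip_width: 0.0404
gripper_force: 0.0
```

Emit:
step_arm --motion '[[[0, 0, 0, 0], [0, 0, 0, 0], [0, 0, 0, 0], [0, 0, 0, 0], [0, 0, 0, 0]]]' --hand 0 --newtons 20

```text
time: 3.53
tcp_pos: [0.52, 0.2984, 0.0952]
eef_rot: [0.995, 0.104, 0.001, -0.0]
ft_force: [-0.8, 2.1, 1.7]
grip_width: 0.0108
gripper_force: 21.3
```

Emit:
step_arm --motion '[[[0, 0.05, 0, 0], [0, 0.15, 0, 0], [0, 0.25, 0, 0], [0, 0.35, 0, 0], [0, 0.45, 0, 0], [0, 0.55, 0, 0], [0, 0.65, 0, 0], [0, 0.75, 0, 0], [0, 0.75, 0, 0]]]'

```text
time: 4.28
tcp_pos: [0.5265, 0.2675, 0.0952]
eef_rot: [0.995, 0.103, 0.0, 0.0]
ft_force: [-0.1, -0.3, 6.2]
grip_width: 0.0108
gripper_force: 21.7
```

```bash
python3 - <<'E'
from h import *
go((.5215,.2965,.094),11.9)
im={n:camera(n) for n in P}
a=[]
for n,(x,y,w,h) in (("scene",(315,190,100,90)),("top",(215,195,100,60))):
    np.save(f'pics/{n}2.npy',im[n])
    c=cv2.resize(im[n][y:y+h,x:x+w,::-1],None,fx=5,fy=5,interpolation=cv2.INTER_CUBIC);a.append(c)
c=np.vstack(a)[:,:]
cv2.imwrite('pics/slide1.png',cv2.resize(np.clip(255*(c/255.)**.6,0,255).astype('uint8'),None,fx=.8,fy=.8))
E
```

```text
t 4.28 pos [0.5265 0.2675 0.0952] yaw 11.85 tilt [ 0.001  -0.0004] F [-0.1 -0.3  6.2] w 0.0108 -> row [ 0.026 -0.736  0.03 ] -0.0008
```

View pics/slide1.png

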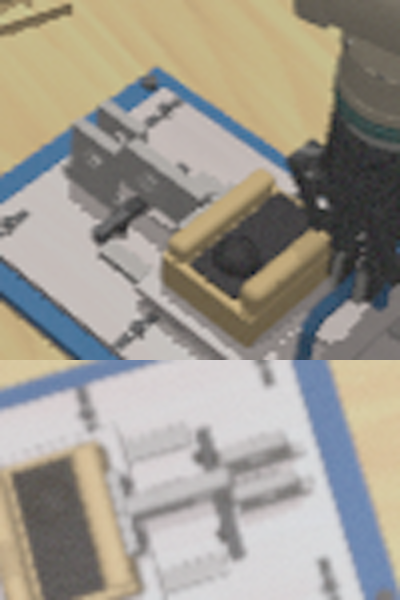

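The picture shows the tongue hole at scene crop (148,182) and the far-ear hole at (93,160), so about 45 mm of travel remains. I'll go 36 mm, then feel.

Emit:
step_arm --motion '[[[0, 0.1, 0, 0], [0, 0.2, 0, 0], [0, 0.3, 0, 0], [0, 0.4, 0, 0], [0, 0.5, 0, 0], [0, 0.6, 0, 0], [0, 0.7, 0, 0], [0, 0.8, 0, 0], [0, 0.9, 0, 0], [0, 0.9, 0, 0]]]'

```text
time: 5.22
tcp_pos: [0.534, 0.2322, 0.0952]
eef_rot: [0.995, 0.103, 0.001, 0.0]
ft_force: [-0.3, -0.3, 6.6]
grip_width: 0.0113
gripper_force: 21.7
```

Emit:
step_arm --motion '[[[0, 0.02, 0, 0], [0, 0.03, 0, 0], [0, 0.05, 0, 0], [0, 0.06, 0, 0], [0, 0.08, 0, 0], [0, 0.09, 0, 0], [0, 0.1, 0, 0]]]'

```text
time: 5.8
tcp_pos: [0.5346, 0.2291, 0.0952]
eef_rot: [0.995, 0.104, 0.001, -0.0]
ft_force: [-0.5, 2.9, 5.9]
grip_width: 0.0109
gripper_force: 21.7
```

Emit:
step_arm --motion '[[[0, 0.01, 0, 0], [0, 0.02, 0, 0], [0, 0.03, 0, 0], [0, 0.04, 0, 0], [0, 0.05, 0, 0]]]'

```text
time: 6.22
tcp_pos: [0.535, 0.2272, 0.0952]
eef_rot: [0.995, 0.104, 0.001, -0.0]
ft_force: [-0.6, 3.2, 5.0]
grip_width: 0.011
gripper_force: 21.7
```

Emit:
step_arm --motion '[[[0, 0.01, 0, 0], [0, 0.02, 0, 0], [0, 0.03, 0, 0], [0, 0.04, 0, 0], [0, 0.05, 0, 0]]]'

```text
time: 6.63
tcp_pos: [0.5354, 0.2252, 0.0952]
eef_rot: [0.995, 0.104, 0.001, -0.0]
ft_force: [-0.6, 2.7, 5.7]
grip_width: 0.0111
gripper_force: 21.7
```

Emit:
step_arm --motion '[[[0, 0.01, 0, 0], [0, 0.02, 0, 0], [0, 0.03, 0, 0], [0, 0.04, 0, 0], [0, 0.05, 0, 0]]]'

```text
time: 7.05
tcp_pos: [0.5358, 0.2233, 0.0952]
eef_rot: [0.995, 0.104, 0.001, -0.0]
ft_force: [-0.9, 2.1, 4.4]
grip_width: 0.0109
gripper_force: 21.7
```

Emit:
step_arm --motion '[[[0, 0.01, 0, 0], [0, 0.02, 0, 0], [0, 0.03, 0, 0], [0, 0.04, 0, 0], [0, 0.05, 0, 0]]]'

```text
time: 7.47
tcp_pos: [0.5362, 0.2215, 0.0952]
eef_rot: [0.995, 0.104, 0.001, -0.0]
ft_force: [-2.1, 4.3, 5.6]
grip_width: 0.0111
gripper_force: 21.7
```

Emit:
step_arm --motion '[[[0, 0.01, 0, 0], [0, 0.02, 0, 0], [0, 0.03, 0, 0]]]'

```text
time: 7.72
tcp_pos: [0.5362, 0.2214, 0.0952]
eef_rot: [0.995, 0.104, 0.001, -0.001]
ft_force: [-1.2, 8.9, 5.0]
grip_width: 0.0106
gripper_force: 21.7
```

Emit:
step_arm --motion '[[[0, 0.01, 0, 0], [0, 0.02, 0, 0], [0, 0.03, 0, 0]]]'

```text
time: 7.97
tcp_pos: [0.5362, 0.2213, 0.0952]
eef_rot: [0.995, 0.104, 0.001, -0.002]
ft_force: [-2.1, 13.6, 4.5]
grip_width: 0.0109
gripper_force: 21.8
```

The stop is felt (13.6 N, no motion). Now I back off to about 2.5 mm from the stop.

Emit:
step_arm --motion '[[[0, -0.04, 0, 0], [0, -0.08, 0, 0], [0, -0.12, 0, 0], [0, -0.16, 0, 0], [0, -0.16, 0, 0]]]'

```text
time: 8.38
tcp_pos: [0.5356, 0.2242, 0.0952]
eef_rot: [0.995, 0.103, 0.0, 0.001]
ft_force: [-1.1, -1.2, 6.6]
grip_width: 0.0105
gripper_force: 21.8
```

Emit:
step_arm --motion '[[[0, 0, 0, 0], [0, 0, 0, 0], [0, 0, -0.5, 0], [0, 0, -1.2, 0], [0, 0, -2.2, 0], [0, 3, -2.6, 0], [0, 6, -2.6, -0.12], [0, 6, -2.6, -0.25], [0, 6, -2.6, -0.37], [0, 6, -2.6, -0.5], [0, 6, -2.6, -0.62], [0, 6, -2.6, -0.75]]]' --hand 40

```text
time: 9.38
tcp_pos: [0.5848, -0.0156, 0.1979]
eef_rot: [0.898, 0.441, -0.001, 0.001]
ft_force: [-0.0, -0.5, 0.1]
grip_width: 0.0402
gripper_force: 0.0
```

```bash
python3 - <<'E'
from h import *
go((.4877,-.2605,.15),83.5)
im={n:camera(n) for n in P}
a=[]
for n,(x,y,w,h) in (("scene",(325,195,80,75)),("top",(195,205,100,60))):
    np.save(f'pics/{n}3.npy',im[n])
    a.append(cv2.resize(im[n][y:y+h,x:x+w,::-1],None,fx=7.9 if n=="top" else 4,fy=7.9 if n=="top" else 4,interpolation=cv2.INTER_CUBIC))
print([c.shape for c in a])
W=790;c=np.zeros((600,W,3),np.uint8)
s=cv2.resize(a[1],(500,300));c[:300,:500]=s
s=cv2.resize(a[0],(320,300));c[300:,:320]=s
b=cv2.resize(im["scene"][245:285,365:405,::-1],(290,290),interpolation=cv2.INTER_CUBIC);c[305:595,400:690]=b
cv2.imwrite('pics/home.png',np.clip(255*(c/255.)**.6,0,255).astype('uint8'))
# predicted pixel of bar centre line ends
m=np.array([.5356,.2242,.102]);bx=np.array([.9785,.206,0])
for s in(-.03,0,.03): print(s,proj("scene",m+bx*s).round(1),proj("top",m+bx*s).round(1))
E
```

```text
t 9.38 pos [ 0.5848 -0.0156  0.1979] yaw 52.28 tilt [-0.001  -0.0025] F [-0.  -0.5  0.1] w 0.0402 -> row [-6.324  1.825  1.215] -0.5449
[(300, 320, 3), (474, 790, 3)]
-0.03 [396.8 244.7] [215.6 251.3]
0 [390.1 250.4] [212.9 240.7]
0.03 [383.1 256.3] [210.2 230.1]
```

View pics/home.png

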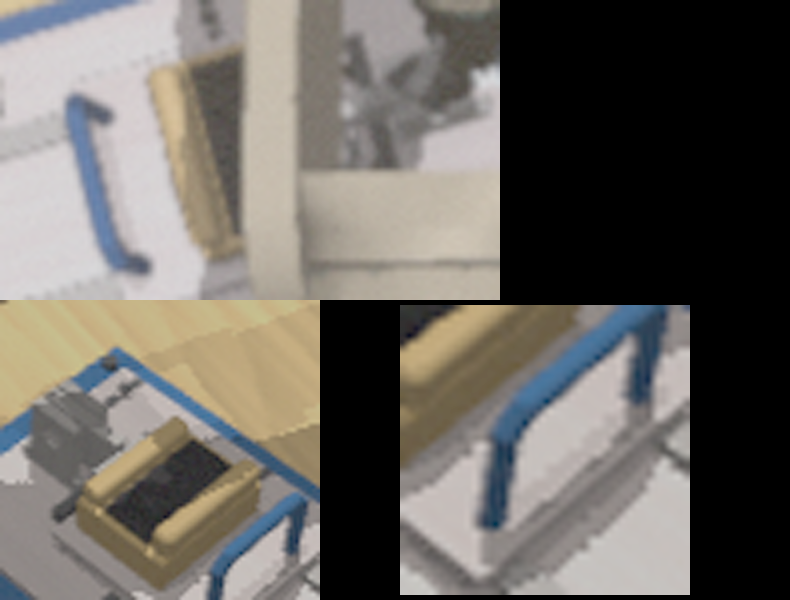

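Scene shows the hoop bar about 2.5 px below where the gripped bar really was, while top agrees to 0.4 px. So top is trustworthy for y and scene carries about a +5 mm bias. Next I refine the ears' y with profiles in top plus the bias-corrected scene.

```bash
python3 - <<'E'
from h import *
np.set_printoptions(linewidth=250,suppress=True,precision=4)
bx=np.array([.9785,.206,0]);by=np.array([-.206,.9785,0]);bar=np.array([.5356,.2242,.102])
print("scene bias y",(onz("scene",(390.1,252.9),.102)-bar)@by,"top bias y",(onz("top",(213.3,240.7),.102)-bar)@by)
N=np.array([.5642,.0455,.084]);F=N+.028*bx
g=cv2.cvtColor(np.load('pics/top0.npy'),cv2.COLOR_RGB2GRAY).astype(np.float32)
ys=np.arange(-40,42,3)
print(ys)
for n,E in(("N",N),("F",F)):
  for dx in(-.005,0):
   for z in((.08,.065,.05) if dx else (.084,)):
    uv=np.array([proj("top",[*(E+bx*dx+by*y/1e3)[:2],z]) for y in ys],np.float32)
    print(n,dx,z,cv2.remap(g,uv[:,:1],uv[:,1:],1)[:,0].round().astype(int))
# cross profile along x at ear mid, z .084
xs=np.arange(-30,50,3);print(xs)
for y in(-12,0,10):
  uv=np.array([proj("top",N+bx*x/1e3+by*y/1e3) for x in xs],np.float32);print(y,cv2.remap(g,uv[:,:1],uv[:,1:],1)[:,0].round().astype(int))
E
```

```text
scene bias y 0.005780017675379536 top bias y -0.0009682697433594461
[-40 -37 -34 -31 -28 -25 -22 -19 -16 -13 -10  -7  -4  -1   2   5   8  11  14  17  20  23  26  29  32  35  38  41]
N -0.005 0.08 [188 185 180 180 160 143 148 149 152 155 154 156 154 152 157 158 155 153 158 148 124  87  70  76  93 139 176 185]
N -0.005 0.065 [190 181 165 164 147 118 119 126 130 134 134 136 133 135 136 135 133 131 130 130 123 100  74  72  82 121 165 184]
N -0.005 0.05 [183 177 160 155 139 110  96  95  98 103 102 107 114 115 111 105 100 100 100  98 105 108  86  75  76  88 142 178]
N 0 0.084 [189 190 191 189 183 167 159 160 153 143 142 142 140 141 141 144 140 145 142 140 124  85  74  76  99 161 184 186]
F -0.005 0.08 [189 190 189 186 168 144 146 151 149 150 154 150 151 152 150 151 156 153 153 148 126  88  69  74  80 110 153 178]
F -0.005 0.065 [187 187 184 178 160 121 121 122 123 122 123 125 129 127 127 122 126 129 123 125 120 105  78  74  78 104 156 179]
F -0.005 0.05 [184 184 175 166 146 108  91  90  87  91  95  98 106 110 106  97  92  87  90  94  98 104  91  78  78  88 129 170]
F 0 0.084 [189 189 188 188 184 167 164 166 164 158 155 159 157 159 163 164 166 165 163 162 139  95  73  72  66  65 109 166]
[-30 -27 -24 -21 -18 -15 -12  -9  -6  -3   0   3   6   9  12  15  18  21  24  27  30  33  36  39  42  45  48]
-12 [184 174 162 140 100  81  92 124 152 156 140 132 127  92  82  88 110 145 159 154 163 181 186 189 188 186 186]
0 [184 173 161 142 106  90 100 128 153 155 140 124 115  93  92 101 116 143 154 158 171 183 187 186 189 186 185]
10 [185 175 160 138 102  79  88 122 152 156 143 132 124  95  79  83 111 145 158 163 174 184 186 187 186 187 186]
```

Emit:
step_arm --motion '[[[-6.3, 1.8, 0.8, -0.54], [-6.3, 1.8, 0.8, -0.54], [-6.3, 1.8, 0.8, -0.54], [-6.3, 1.8, 0.8, -0.54], [-6.3, 1.8, 0.8, -0.54], [-6.3, 1.8, 0.8, -0.54], [-6.3, 1.8, 0.8, -0.54], [-6.3, 1.8, 0.8, -0.54], [-6.3, 1.8, 0.8, -0.54], [-6.3, 1.8, 0.8, -0.54], [-6.3, 1.8, 0.8, -0.54]]]' --hand 45

```text
time: 10.4
tcp_pos: [0.488, -0.2512, 0.1665]
eef_rot: [0.747, 0.664, 0.0, -0.0]
ft_force: [-1.3, 0.1, 0.1]
grip_width: 0.0453
gripper_force: 0.0
```

```bash
python3 - <<'E'
from h import *
go((.4877,-.2623,.105),83.5);go((.4877,-.2623,.0655),83.5)
E
```

```text
t 10.4 pos [ 0.488  -0.2512  0.1665] yaw 83.27 tilt [0.0001 0.0002] F [-1.3  0.1  0.1] w 0.0453 -> row [-0.276  0.024  1.538] -0.0039
t 10.4 pos [ 0.488  -0.2512  0.1665] yaw 83.27 tilt [0.0001 0.0002] F [-1.3  0.1  0.1] w 0.0453 -> row [-0.276  0.024  2.526] -0.0039
```

Emit:
step_arm --motion '[[[-0.27, 0.02, 0.5, -0.004], [-0.27, 0.02, 1.0, -0.004], [-0.27, 0.02, 1.5, -0.004], [-0.27, 0.02, 1.5, -0.004], [-0.27, 0.02, 1.5, -0.004]]]'

```text
time: 10.82
tcp_pos: [0.487, -0.2622, 0.106]
eef_rot: [0.746, 0.666, -0.0, -0.001]
ft_force: [-0.4, 0.5, 1.1]
grip_width: 0.0452
gripper_force: 0.0
```

```bash
python3 - <<'E'
from h import *
go((.4877,-.2623,.0655),83.5)
im={n:camera(n) for n in P};c=np.zeros((480,800,3),np.uint8)
for n,x,y,ox in(("scene",280,120,0),("top",365,195,400)):
    c[:, ox:ox+400]=cv2.resize(im[n][y:y+60,x:x+50,::-1],(400,480),interpolation=cv2.INTER_CUBIC)
cv2.imwrite('pics/pin1.png',np.clip(255*(c/255.)**.6,0,255).astype('uint8'))
E
```

```text
t 10.82 pos [ 0.487  -0.2622  0.106 ] yaw 83.53 tilt [-0.0018  0.0011] F [-0.4  0.5  1.1] w 0.0452 -> row [-1.000e-03  2.000e-02  1.012e+00] 0.0005
```

View pics/pin1.png

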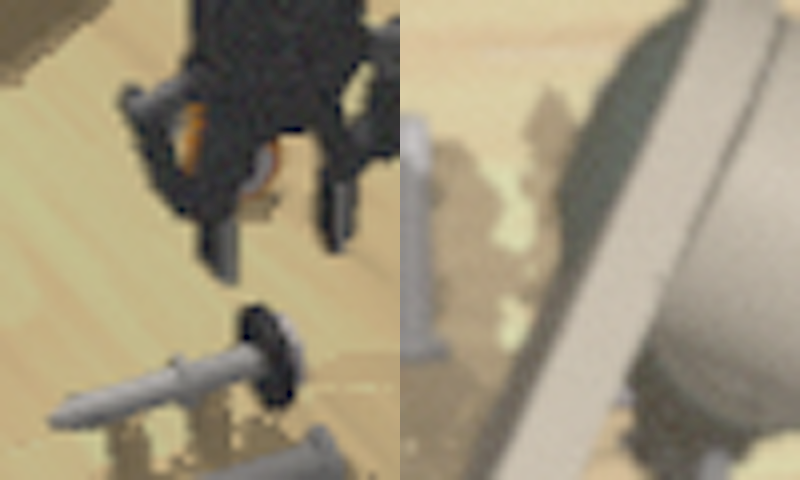

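Scene: tips at crop (225,280) and (335,250) straddle the handle and button at (270,355). Top is blocked by the arm. Descending.

Emit:
step_arm --motion '[[[0, 0, 0.25, 0], [0, 0, 0.5, 0], [0, 0, 0.7, 0], [0, 0, 0.85, 0], [0, 0, 0.95, 0], [0, 0, 1.0, 0], [0, 0, 1.0, 0]]]'

```text
time: 11.5
tcp_pos: [0.4867, -0.2634, 0.0659]
eef_rot: [0.746, 0.666, -0.0, -0.0]
ft_force: [-0.1, -0.3, 0.7]
grip_width: 0.0454
gripper_force: 0.0
```

Emit:
step_arm --motion '[[[0, 0, 0, 0], [0, 0, 0, 0], [0, 0, 0, 0], [0, 0, 0, 0], [0, 0, 0, 0], [0, 0, 0, 0]]]' --hand 0 --newtons 70

```text
time: 12.0
tcp_pos: [0.4867, -0.2634, 0.0662]
eef_rot: [0.746, 0.666, -0.0, -0.0]
ft_force: [0.6, -0.3, -1.1]
grip_width: 0.0085
gripper_force: 69.8
```

```bash
python3 - <<'E'
from h import *
go((.4877,-.2623,.0655),83.5)
E
```

```text
t 12.0 pos [ 0.4867 -0.2634  0.0662] yaw 83.47 tilt [-0.0007  0.0002] F [ 0.6 -0.3 -1.1] w 0.0085 -> row [0.031 0.022 0.018] -0.0005
```

Emit:
step_arm --motion '[[[0, 0, -0.15, 0], [0, 0, -0.4, 0], [0, 0, -0.8, 0], [0, 0, -1.3, 0], [0, 0, -1.8, 0], [0, 0, -2.1, 0], [0, 0, -2.1, 0]]]'

```text
time: 12.58
tcp_pos: [0.4884, -0.2644, 0.1547]
eef_rot: [0.746, 0.666, 0.001, 0.003]
ft_force: [0.4, -0.7, -2.9]
grip_width: 0.0084
gripper_force: 69.6
```

```bash
python3 - <<'E'
from h import *
go((.4296,.0150,.14),101.9)
E
```

```text
t 12.58 pos [ 0.4884 -0.2644  0.1547] yaw 83.47 tilt [ 0.0058 -0.0038] F [ 0.4 -0.7 -2.9] w 0.0084 -> row [ 6.774 -2.256  0.334] -0.3217
```

Emit:
step_arm --motion '[[[0.8, -0.3, 0, 0], [1.6, -0.6, 0, -0.05], [2.4, -0.9, 0, -0.1], [3.2, -1.2, 0.1, -0.15], [4.0, -1.5, 0.1, -0.2], [4.8, -1.8, 0.2, -0.25], [5.6, -2.0, 0.2, -0.3], [6.2, -2.2, 0.3, -0.32], [6.6, -2.3, 0.3, -0.32], [6.8, -2.3, 0.3, -0.32], [6.8, -2.3, 0.3, -0.32], [6.8, -2.3, 0.3, -0.32]]]'

```text
time: 13.58
tcp_pos: [0.4266, 0.0168, 0.1382]
eef_rot: [0.631, 0.776, -0.0, 0.0]
ft_force: [-0.8, -0.0, -2.7]
grip_width: 0.0086
gripper_force: 69.9
```

```bash
python3 - <<'E'
from h import *
go((.4296,.0150,.0725),101.9)
im={n:camera(n) for n in P};c=np.zeros((560,790,3),np.uint8)
for n,x,y,w,h,ox in(("scene",330,150,65,90,0),("top",250,195,64,90,400)):
    np.save(f'pics/{n}5.npy',im[n])
    k=6;a=cv2.resize(im[n][y:y+h,x:x+w,::-1],(w*k,h*k),interpolation=cv2.INTER_CUBIC);c[:h*k,ox:ox+w*k]=a[:,:790-ox]
cv2.imwrite('pics/pre.png',np.clip(255*(c/255.)**.6,0,255).astype('uint8'))
E
```

```text
t 13.58 pos [0.4266 0.0168 0.1382] yaw 101.82 tilt [-0.0004 -0.0006] F [-0.8 -0.  -2.7] w 0.0086 -> row [-0.059  0.066  1.642] -0.0013
```

View pics/pre.png

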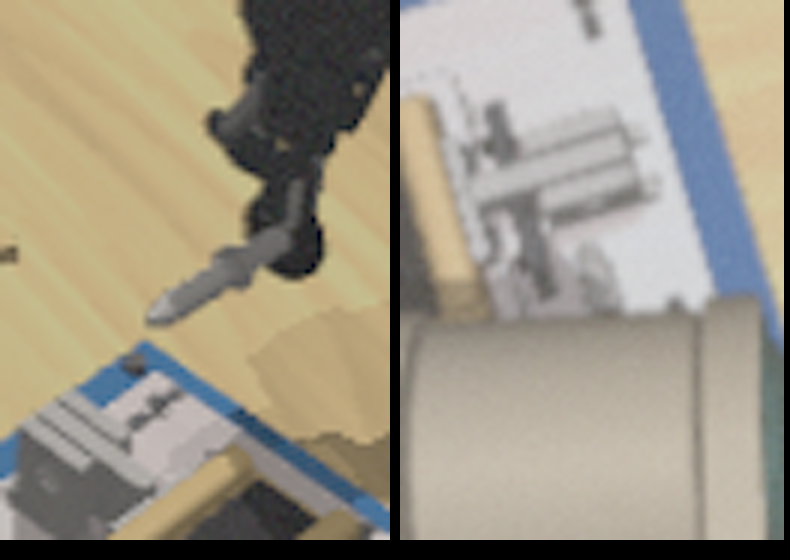

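Scene: the pin is held level, nose at crop (155,318) and shoulder at (238,268), ear tops lower left. Top: tongue lies between the ears, and the pin is hidden by the arm. I compare pin and ear within the same camera, so the bias cancels.

```bash
python3 - <<'E'
from h import *
np.set_printoptions(linewidth=250,suppress=True,precision=4)
bx=np.array([.9785,.206,0]);by=np.array([-.206,.9785,0])
o=ctrl.get_obs()["tcp_pos"];print("tcp lat",o@by, "N scene lat",np.array([.5642,.0455,0])@by)
for n,uv in(("nose",(355.3,202.5)),("shoulder",(369.2,194.2))):
  X=onz("scene",uv,o[2]-.0112);print(n,X,"along",(X-o)@bx,"lat rel tcp",(X-o)@by,"lat",X@by)
# scene edge profiles of the ear tops, image 0: along by at top face centre of N and F
N=np.array([.5642,.0455,.084]);g=cv2.cvtColor(np.load('pics/scene0.npy'),cv2.COLOR_RGB2GRAY).astype(np.float32)
ys=np.arange(-36,37,3);print(ys)
for dx in(0,.028):
  uv=np.array([proj("scene",N+bx*dx+by*y/1e3) for y in ys],np.float32);print(dx,cv2.remap(g,uv[:,:1],uv[:,1:],1)[:,0].round().astype(int))
xs=np.arange(-20,50,3);print(xs)
for y in(-10,0,10):
  uv=np.array([proj("scene",N+bx*x/1e3+by*y/1e3) for x in xs],np.float32);print(y,cv2.remap(g,uv[:,:1],uv[:,1:],1)[:,0].round().astype(int))
go((.4296,.0150,.0725),101.9)
E
```

```text
tcp lat -0.07199128296195784 N scene lat -0.07170345
nose [0.5237 0.0381 0.1271] along 0.0994994014473684 lat rel tcp 0.0013837768372244022 lat -0.07060750612473345
shoulder [0.466  0.0307 0.1271] along 0.041507836027659124 lat rel tcp 0.005998918459036985 lat -0.06599236450292087
[-36 -33 -30 -27 -24 -21 -18 -15 -12  -9  -6  -3   0   3   6   9  12  15  18  21  24  27  30  33  36]
0 [142 142 142 142 141 128 122 117 122 119 123 115 118 119 124 123 122 117 117  91  70  98 140 148 150]
0.028 [139 139 138 137 133 124 113 119 117 121 123 120 114 118 122 120 123 119 119  93  58  49  48  48  48]
[-20 -17 -14 -11  -8  -5  -2   1   4   7  10  13  16  19  22  25  28  31  34  37  40  43  46  49]
-10 [ 60  62  62  63  82 113 126 110  72  48  49  50  55  76 109 125 122  90  53  48  52  54  59  62]
0 [103 103 118 103 110 115 122 108  65  47  48  49  49  64 106 123 114  84  54  49  48  49  47  49]
10 [148 149 143 150 141 130 127 120  79  50  64  95  77  70 107 126 121  91  57  50  57  61  58  55]
t 13.68 pos [0.4267 0.0162 0.1383] yaw 101.74 tilt [-0.0003 -0.0005] F [-0.1 -1.  -3.5] w 0.0085 -> row [-0.045  0.066  1.646] -0.0028
```

Emit:
step_arm --motion '[[[-0.05, 0.06, 0.4, -0.003], [-0.05, 0.06, 0.8, -0.003], [-0.05, 0.06, 1.2, -0.003], [-0.05, 0.06, 1.5, -0.003], [-0.05, 0.06, 1.62, -0.003], [-0.05, 0.06, 1.62, -0.003], [-0.05, 0.06, 1.62, -0.003]]]'

```text
time: 14.27
tcp_pos: [0.4296, 0.0152, 0.0741]
eef_rot: [0.63, 0.777, 0.0, 0.0]
ft_force: [0.0, 0.4, -3.0]
grip_width: 0.0087
gripper_force: 70.1
```

```bash
cat >chk.py <<'E'
from h import *
bx=np.array([.9785,.206,0]);by=np.array([-.206,.9785,0])
o=ctrl.get_obs();print("along",round(o["tcp_pos"]@bx,4),"lat",round(o["tcp_pos"]@by,4),"z",round(o["tcp_pos"][2],4),"Fx,Fy bed",round(o["ft_force"]@bx,1),round(o["ft_force"]@by,1),"Fz",round(o["ft_force"][2],1))
p=bx*.4235+by*-.074; go((p[0],p[1],.0733),101.9)
E
python3 chk.py
python3 - <<'E'
from h import *
# pin in scene: bright shank mask above ear; fit the line
im=camera("scene");np.save('pics/scene6.npy',im);g=cv2.cvtColor(im,cv2.COLOR_RGB2GRAY).astype(np.float32)
bx=np.array([.9785,.206,0]);by=np.array([-.206,.9785,0]);o=ctrl.get_obs()["tcp_pos"]
up=np.arange(-16,17,2);print(up)
for a in(.05,.06,.07,.08,.09,.098,.104):  # vertical profile across the pin
  uv=np.array([proj("scene",[*(o+bx*a)[:2],o[2]-.0112+h/1e3]) for h in up],np.float32)
  print(a,cv2.remap(g,uv[:,:1],uv[:,1:],1)[:,0].round().astype(int))
E
```

```text
along 0.4235 lat -0.0737 z 0.0741 Fx,Fy bed 0.1 0.4 Fz -3.0
t 14.27 pos [0.4296 0.0152 0.0741] yaw 101.92 tilt [ 0.0004 -0.0002] F [ 0.   0.4 -3. ] w 0.0087 -> row [-0.008 -0.     0.021] 0.0004
[-16 -14 -12 -10  -8  -6  -4  -2   0   2   4   6   8  10  12  14  16]
0.05 [56 61 66 69 71 74 76 77 75 75 79 82 77 73 76 81 95]
0.06 [ 63  59  64  69  71  72  74  75  77  76  76  95 114 119 122 124 125]
0.07 [ 66  66  65  66  69  72  74  76  77  78  78  78  83  90 104 125 141]
0.08 [73 62 64 69 72 75 77 77 78 78 78 85 93 90 76 66 66]
0.09 [ 66  60  59  64  79  94 105 115 119 124 120 113 115 129 141 142 148]
0.098 [ 68  58  59  59  61  63  77 100 117 122 126 125 123 123 123 120 117]
0.104 [100  90  81  73  83  94  94  91  95 112 127 130 134 140 148 141 128]
```

Emit:
step_arm --motion '[[[0, 0.05, 0.02, 0], [0, 0.1, 0.02, 0], [0, 0.15, 0.02, 0], [0, 0.2, 0.02, 0], [0, 0.25, 0.02, 0], [0, 0.3, 0.02, 0], [0, 0.35, 0.02, 0], [0, 0.4, 0.02, 0], [0, 0.45, 0.02, 0], [0, 0.45, 0.02, 0]]]'

```text
time: 15.15
tcp_pos: [0.4472, 0.0195, 0.0729]
eef_rot: [0.629, 0.777, 0.0, 0.0]
ft_force: [1.0, 0.2, -3.7]
grip_width: 0.0088
gripper_force: 69.9
```

Emit:
step_arm --motion '[[[0, 0.03, 0, 0], [0, 0.06, 0, 0], [0, 0.09, 0, 0], [0, 0.12, 0, 0], [0, 0.15, 0, 0], [0, 0.15, 0, 0]]]'

```text
time: 15.65
tcp_pos: [0.4529, 0.0207, 0.0729]
eef_rot: [0.629, 0.777, -0.0, 0.0]
ft_force: [0.1, -0.8, -2.0]
grip_width: 0.0089
gripper_force: 69.9
```

Emit:
step_arm --motion '[[[0, 0.02, 0, 0], [0, 0.04, 0, 0], [0, 0.06, 0, 0], [0, 0.08, 0, 0], [0, 0.1, 0, 0], [0, 0.1, 0, 0]]]'

```text
time: 16.15
tcp_pos: [0.4567, 0.0215, 0.0728]
eef_rot: [0.629, 0.777, -0.0, 0.0]
ft_force: [-0.2, -0.3, -4.4]
grip_width: 0.009
gripper_force: 70.2
```

```bash
python3 chk.py
```

```text
along 0.4513 lat -0.073 z 0.0728 Fx,Fy bed -0.2 -0.3 Fz -4.4
t 16.15 pos [0.4567 0.0215 0.0728] yaw 101.97 tilt [-0.0001 -0.0001] F [-0.2 -0.3 -4.4] w 0.009 -> row [-0.023 -0.697 -0.011] 0.0013
```

Emit:
step_arm --motion '[[[-0.01, 0.02, 0, 0], [-0.02, 0.04, 0, 0], [-0.02, 0.06, 0, 0], [-0.02, 0.08, 0, 0], [-0.02, 0.1, 0, 0], [-0.02, 0.1, 0, 0]]]'

```text
time: 16.65
tcp_pos: [0.4607, 0.0215, 0.0728]
eef_rot: [0.629, 0.777, -0.0, -0.0]
ft_force: [-0.4, -0.5, -2.9]
grip_width: 0.0087
gripper_force: 71.0
```

Emit:
step_arm --motion '[[[0, 0.02, 0, 0], [0, 0.04, 0, 0], [0, 0.06, 0, 0], [0, 0.08, 0, 0], [0, 0.1, 0, 0], [0, 0.1, 0, 0]]]'

```text
time: 17.15
tcp_pos: [0.4646, 0.0223, 0.0727]
eef_rot: [0.63, 0.777, -0.0, -0.0]
ft_force: [-0.8, -3.0, -4.3]
grip_width: 0.0087
gripper_force: 72.2
```

```bash
python3 chk.py
```

```text
along 0.4592 lat -0.0739 z 0.0727 Fx,Fy bed -1.4 -2.7 Fz -4.3
t 17.15 pos [0.4646 0.0223 0.0727] yaw 101.97 tilt [-0.0004 -0.0003] F [-0.8 -3.  -4.3] w 0.0087 -> row [-0.001 -0.893 -0.014] 0.0012
```

Emit:
step_arm --motion '[[[-0.02, 0.01, 0.01, 0], [-0.02, 0.03, 0.01, 0], [-0.02, 0.05, 0.01, 0], [-0.02, 0.07, 0.01, 0], [-0.02, 0.08, 0.01, 0], [-0.02, 0.08, 0.01, 0]]]'

```text
time: 17.65
tcp_pos: [0.4681, 0.0223, 0.0725]
eef_rot: [0.63, 0.777, 0.0, 0.0]
ft_force: [0.4, -0.8, -4.2]
grip_width: 0.0084
gripper_force: 72.6
```

```bash
python3 chk.py
```

```text
along 0.4626 lat -0.0746 z 0.0725 Fx,Fy bed 0.3 -0.8 Fz -4.2
t 17.65 pos [0.4681 0.0223 0.0725] yaw 101.97 tilt [ 0.0003 -0.0001] F [ 0.4 -0.8 -4.2] w 0.0084 -> row [ 0.017 -0.98  -0.02 ] 0.0013
```

Emit:
step_arm --motion '[[[-0.01, 0.02, 0.005, 0], [-0.01, 0.04, 0.005, 0], [-0.01, 0.06, 0.005, 0], [-0.01, 0.08, 0.005, 0], [-0.01, 0.1, 0.005, 0], [-0.01, 0.12, 0.005, 0], [-0.01, 0.12, 0.005, 0]]]'

```text
time: 18.23
tcp_pos: [0.4729, 0.0229, 0.0723]
eef_rot: [0.629, 0.777, 0.0, 0.0]
ft_force: [0.2, -1.6, -4.5]
grip_width: 0.0085
gripper_force: 72.4
```

```bash
python3 chk.py
```

```text
along 0.4675 lat -0.075 z 0.0723 Fx,Fy bed -0.1 -1.6 Fz -4.5
t 18.23 pos [0.4729 0.0229 0.0723] yaw 101.98 tilt [ 0.0003 -0.    ] F [ 0.2 -1.6 -4.5] w 0.0085 -> row [ 0.027 -1.1   -0.025] 0.0014
```

Emit:
step_arm --motion '[[[-0.01, 0.02, 0.005, 0], [-0.01, 0.04, 0.005, 0], [-0.01, 0.06, 0.005, 0], [-0.01, 0.08, 0.005, 0], [-0.01, 0.1, 0.005, 0], [-0.01, 0.12, 0.005, 0], [-0.01, 0.12, 0.005, 0]]]'

```text
time: 18.82
tcp_pos: [0.4777, 0.0235, 0.0721]
eef_rot: [0.629, 0.777, 0.0, 0.0]
ft_force: [-0.4, -0.6, -4.8]
grip_width: 0.0083
gripper_force: 71.9
```

```bash
python3 chk.py
```

```text
along 0.4723 lat -0.0754 z 0.0721 Fx,Fy bed -0.5 -0.5 Fz -4.8
t 18.82 pos [0.4777 0.0235 0.0721] yaw 101.98 tilt [0.0004 0.    ] F [-0.4 -0.6 -4.8] w 0.0083 -> row [ 0.036 -1.221 -0.029] 0.0014
```

Emit:
step_arm --motion '[[[0, 0.02, 0.005, 0], [0, 0.04, 0.005, 0], [0, 0.06, 0.005, 0], [0, 0.08, 0.005, 0], [0, 0.1, 0.005, 0], [0, 0.12, 0.005, 0], [0, 0.14, 0.005, 0], [0, 0.16, 0.005, 0]]]'

```text
time: 19.48
tcp_pos: [0.4838, 0.0248, 0.0719]
eef_rot: [0.629, 0.777, -0.0, 0.0]
ft_force: [-0.2, -0.6, -3.9]
grip_width: 0.0087
gripper_force: 71.4
```

```bash
python3 chk.py
```

```text
along 0.4785 lat -0.0754 z 0.0719 Fx,Fy bed -0.3 -0.5 Fz -3.9
t 19.48 pos [0.4838 0.0248 0.0719] yaw 101.98 tilt [-0.     -0.0001] F [-0.2 -0.6 -3.9] w 0.0087 -> row [ 0.036 -1.377 -0.035] 0.0014
```

Emit:
step_arm --motion '[[[0, 0.02, 0, 0], [0, 0.04, 0, 0], [0, 0.06, 0, 0], [0, 0.08, 0, 0], [0, 0.1, 0, 0], [0, 0.12, 0, 0], [0, 0.14, 0, 0], [0, 0.16, 0, 0]]]'

```text
time: 20.15
tcp_pos: [0.4901, 0.0261, 0.0719]
eef_rot: [0.63, 0.777, -0.0, 0.0]
ft_force: [-0.9, -0.4, -4.6]
grip_width: 0.0085
gripper_force: 71.5
```

Emit:
step_arm --motion '[[[0, 0.02, 0, 0], [0, 0.04, 0, 0], [0, 0.06, 0, 0], [0, 0.08, 0, 0], [0, 0.1, 0, 0], [0, 0.12, 0, 0]]]'

```text
time: 20.65
tcp_pos: [0.4947, 0.0271, 0.0718]
eef_rot: [0.629, 0.777, -0.0, -0.0]
ft_force: [-1.0, 0.0, -2.6]
grip_width: 0.0086
gripper_force: 71.5
```

```bash
python3 chk.py
```

```text
along 0.4897 lat -0.0754 z 0.0718 Fx,Fy bed -0.9 0.2 Fz -2.6
t 20.65 pos [0.4947 0.0271 0.0718] yaw 101.98 tilt [-0.0001 -0.0001] F [-1.   0.  -2.6] w 0.0086 -> row [ 0.037 -1.656 -0.036] 0.0013
```

Emit:
step_arm --motion '[[[0, 0.02, 0, 0], [0, 0.04, 0, 0], [0, 0.06, 0, 0], [0, 0.08, 0, 0], [0, 0.1, 0, 0], [0, 0.12, 0, 0], [0, 0.14, 0, 0], [0, 0.16, 0, 0], [0, 0.18, 0, 0]]]'

```text
time: 21.4
tcp_pos: [0.5018, 0.0286, 0.0719]
eef_rot: [0.629, 0.777, -0.0, 0.0]
ft_force: [-0.7, -0.9, -3.4]
grip_width: 0.0087
gripper_force: 71.5
```

Emit:
step_arm --motion '[[[0, 0.02, 0, 0], [0, 0.04, 0, 0], [0, 0.06, 0, 0], [0, 0.08, 0, 0]]]'

```text
time: 21.73
tcp_pos: [0.505, 0.0293, 0.0719]
eef_rot: [0.63, 0.777, -0.0, 0.0]
ft_force: [-0.9, -0.3, -3.7]
grip_width: 0.0088
gripper_force: 71.5
```

Emit:
step_arm --motion '[[[0, 0.02, 0, 0], [0, 0.04, 0, 0], [0, 0.06, 0, 0]]]'

```text
time: 21.98
tcp_pos: [0.5074, 0.0298, 0.0719]
eef_rot: [0.629, 0.777, 0.0, 0.0]
ft_force: [-1.3, -0.7, -4.3]
grip_width: 0.0089
gripper_force: 71.4
```

```bash
python3 chk.py
```

```text
along 0.5026 lat -0.0753 z 0.0719 Fx,Fy bed -1.4 -0.4 Fz -4.3
t 21.98 pos [0.5074 0.0298 0.0719] yaw 101.98 tilt [ 0.0002 -0.0001] F [-1.3 -0.7 -4.3] w 0.0089 -> row [ 0.037 -1.978 -0.034] 0.0013
```

Now feel for the seat with small steps.

Emit:
step_arm --motion '[[[0, 0.015, 0, 0], [0, 0.03, 0, 0], [0, 0.045, 0, 0], [0, 0.06, 0, 0]]]'

```text
time: 22.32
tcp_pos: [0.5097, 0.0303, 0.0719]
eef_rot: [0.629, 0.777, 0.0, 0.0]
ft_force: [-0.0, -0.2, -3.8]
grip_width: 0.0091
gripper_force: 71.2
```

Emit:
step_arm --motion '[[[0, 0.015, 0, 0], [0, 0.03, 0, 0], [0, 0.045, 0, 0], [0, 0.06, 0, 0]]]'

```text
time: 22.65
tcp_pos: [0.512, 0.0308, 0.0719]
eef_rot: [0.629, 0.777, 0.0, 0.0]
ft_force: [-0.6, -1.3, -3.1]
grip_width: 0.0089
gripper_force: 71.1
```

Emit:
step_arm --motion '[[[0, 0.015, 0, 0], [0, 0.03, 0, 0], [0, 0.045, 0, 0]]]'

```text
time: 22.9
tcp_pos: [0.5131, 0.031, 0.0718]
eef_rot: [0.629, 0.777, -0.001, -0.001]
ft_force: [-7.4, -1.5, 1.0]
grip_width: 0.0084
gripper_force: 70.5
```

Emit:
step_arm --motion '[[[0, 0.015, 0, 0], [0, 0.03, 0, 0], [0, 0.03, 0, 0]]]'

```text
time: 23.15
tcp_pos: [0.5132, 0.031, 0.0718]
eef_rot: [0.63, 0.777, -0.002, -0.002]
ft_force: [-11.5, -3.3, 3.8]
grip_width: 0.0087
gripper_force: 70.0
```

```bash
python3 chk.py
```

```text
along 0.5085 lat -0.0754 z 0.0718 Fx,Fy bed -12.0 -0.9 Fz 3.8
t 23.15 pos [0.5132 0.031  0.0718] yaw 101.97 tilt [-0.005 -0.001] F [-11.5  -3.3   3.8] w 0.0087 -> row [ 0.038 -2.127 -0.027] 0.0013
```

Seat felt at 12 N, right where expected. Releasing.

Emit:
step_arm --motion '[[[0, 0, 0, 0], [0, 0, 0, 0], [0, 0, 0, 0], [0, 0, 0, 0], [0, 0, 0, 0]]]' --hand 34

```text
time: 23.57
tcp_pos: [0.5154, 0.0315, 0.0724]
eef_rot: [0.629, 0.777, 0.001, 0.001]
ft_force: [0.5, 0.5, -0.5]
grip_width: 0.0338
gripper_force: 0.0
```

```bash
python3 chk.py
```

```text
along 0.5108 lat -0.0753 z 0.0724 Fx,Fy bed 0.6 0.4 Fz -0.5
t 23.57 pos [0.5154 0.0315 0.0724] yaw 101.98 tilt [0.0016 0.0001] F [ 0.5  0.5 -0.5] w 0.0338 -> row [ 0.037 -2.184 -0.026] 0.0014
```

Emit:
step_arm --motion '[[[0, 0.02, 0, 0], [0, 0.04, 0, 0], [0, 0.05, 0, 0], [0, 0.05, 0, 0]]]'

```text
time: 23.9
tcp_pos: [0.517, 0.0319, 0.0719]
eef_rot: [0.629, 0.777, 0.0, 0.0]
ft_force: [0.6, 0.3, -0.5]
grip_width: 0.0341
gripper_force: 0.0
```

Emit:
step_arm --motion '[[[0, 0.01, 0, 0], [0, 0.02, 0, 0], [0, 0.03, 0, 0], [0, 0.03, 0, 0]]]'

```text
time: 24.23
tcp_pos: [0.5181, 0.0321, 0.0719]
eef_rot: [0.629, 0.777, 0.0, 0.0]
ft_force: [-0.2, -0.3, 0.1]
grip_width: 0.0339
gripper_force: 0.0
```

Emit:
step_arm --motion '[[[0, 0.01, 0, 0], [0, 0.02, 0, 0], [0, 0.03, 0, 0], [0, 0.03, 0, 0]]]'

```text
time: 24.57
tcp_pos: [0.5187, 0.0322, 0.0717]
eef_rot: [0.629, 0.777, -0.001, -0.0]
ft_force: [-4.5, -0.4, 1.9]
grip_width: 0.0341
gripper_force: 2.2
```

Emit:
step_arm --motion '[[[0, 0.01, 0, 0], [0, 0.02, 0, 0], [0, 0.03, 0, 0], [0, 0.03, 0, 0]]]'

```text
time: 24.9
tcp_pos: [0.5201, 0.0325, 0.0718]
eef_rot: [0.629, 0.777, -0.0, -0.0]
ft_force: [-4.6, -0.9, 2.1]
grip_width: 0.0341
gripper_force: 2.7
```

The button was met at its full-out position with about 4.5 N of spring, so the pin is locked. Backing off and withdrawing upward.

Emit:
step_arm --motion '[[[0, -0.08, 0, 0], [0, -0.16, 0, 0], [0, -0.22, 0, 0], [0, -0.22, 0, 0], [0, -0.22, -0.5, 0], [0, -0.22, -1.2, 0], [0, -0.22, -2.2, 0], [0, -0.22, -3.2, 0], [0, -1, -4, 0], [0, -1, -4, 0], [0, -1, -4, 0], [0, -1, -4, 0]]]'

```text
time: 25.9
tcp_pos: [0.4812, 0.0243, 0.2314]
eef_rot: [0.63, 0.777, 0.0, 0.0]
ft_force: [-0.1, -0.2, -0.9]
grip_width: 0.0342
gripper_force: 0.0
```

```bash
python3 - <<'E'
from h import *
o=ctrl.get_obs();print(o["time"],o["tcp_pos"],o["ft_force"])
np.set_printoptions(linewidth=250,suppress=True)
# handle (black) vs hole line in both views: darkest blob near the predicted handle position
bx=np.array([.9785,.206,0]);by=np.array([-.206,.9785,0])
for n in P:
  g=cv2.cvtColor(camera(n),cv2.COLOR_RGB2GRAY).astype(np.float32)
  a=np.arange(-75,10,4)
  for z in(.062,.080):
    uv=np.array([proj(n,bx*(.5525+x/1e3)+by*-.0754+[0,0,z]) for x in a],np.float32)
    print(n,z,list(zip(a.tolist(),cv2.remap(g,uv[:,:1],uv[:,1:],1)[:,0].round().astype(int).tolist())))
E
```

```text
25.9 [0.4812198  0.02433629 0.23142256] [-0.13772473 -0.16546675 -0.90739457]
scene 0.062 [(-75, 139), (-71, 131), (-67, 99), (-63, 99), (-59, 43), (-55, 24), (-51, 17), (-47, 15), (-43, 23), (-39, 78), (-35, 126), (-31, 126), (-27, 125), (-23, 128), (-19, 127), (-15, 130), (-11, 132), (-7, 129), (-3, 99), (1, 118), (5, 133), (9, 125)]
scene 0.08 [(-75, 141), (-71, 137), (-67, 136), (-63, 139), (-59, 143), (-55, 101), (-51, 82), (-47, 42), (-43, 24), (-39, 18), (-35, 14), (-31, 17), (-27, 12), (-23, 12), (-19, 18), (-15, 42), (-11, 65), (-7, 96), (-3, 88), (1, 118), (5, 125), (9, 97)]
top 0.062 [(-75, 151), (-71, 145), (-67, 140), (-63, 126), (-59, 108), (-55, 100), (-51, 91), (-47, 86), (-43, 101), (-39, 115), (-35, 125), (-31, 136), (-27, 146), (-23, 149), (-19, 153), (-15, 155), (-11, 155), (-7, 156), (-3, 153), (1, 155), (5, 148), (9, 150)]
top 0.08 [(-75, 136), (-71, 132), (-67, 115), (-63, 104), (-59, 93), (-55, 85), (-51, 96), (-47, 110), (-43, 122), (-39, 132), (-35, 142), (-31, 146), (-27, 152), (-23, 154), (-19, 156), (-15, 157), (-11, 157), (-7, 154), (-3, 153), (1, 149), (5, 150), (9, 147)]
```

```bash
python3 -c "
from cell import ctrl
print(ctrl.close_job())"
```

```text
the job is handed in; nothing more can be done
None
```

I handed the job in at about 26 s: the carriage is home, the quick-release pin was felt to seat at about 12 N, and a light touch on the button met it full out, so the pin is locked, with the arm clear; I got no verdict back.

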